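Feed a keyed block with the spring slide and seat it in the fixture

ROBOT

A 7-joint arm with a two-finger parallel gripper is mounted at the origin on the work surface; the furniture and walls round the work are solid. World frame = base frame: x ahead of the robot, y to its left, z up, the work surface at z = 0. Lengths are in m, angles in rad, forces in N, time in s.
With the tool pointing down it reaches from about 0.4 to 0.875 m from the base axis. Payload 19.3 kg.
Tool frame: the origin (TCP) lies between the finger pads; the fingertips stand 17 mm ahead of it and the grasp point (between the pads) lies 2 mm behind it; z points along the fingers, x is the direction in which the jaws open and shut, and the axes are right-handed (so a half turn about z gives the same grasp; the last joint's range is limited). The gripper opens to 85 mm and grips with 20 to 120 N. Pads are 22 mm wide; open, the fingers measure 114 mm over their backs; the gripper's body (76 mm by 85 mm) begins 54 mm behind the grasp point. The pads swing forward as they close: fully open they stand 13 mm farther back than shut.
Start: joints at [1.277, 0.521, -0.036, 1.599, 0.021, 1.021, -0.113], TCP at [0.139, -0.609, 0.248] pointing down, gripper open.
Joint ranges: [-2.91, 2.91], [-0.3, 2.13], [-1.5, 1.42], [0.17, 2.43], [-1.26, 4.41], [0.16, 1.93], [-2.52, 2.52]. Speed limits (rad/s): [1.89, 1.89, 2.39, 2.39, 3.01, 3.01, 3.01].

INTERFACE

Orientations are given as [roll, pitch, yaw] about the fixed x, y, z axes, in that order (R = Rz(yaw) Ry(pitch) Rx(roll)).
In Python, from workcell import bot gives the robot as it stands. The module is installed in compiled form; this text tells all that it offers.
- The arm moves only by the tool arm_command, never from a script. Its argument "targets" is a list of rows, each a list of 6 numbers: the shift along the tool's x, y, z in mm, then the turn, a rotation vector about the tool's x, y, z in degrees. In form: [[x, y, z, wx, wy, wz], ...]. A call has 1 to 8 rows; each row shifts and turns the pose as measured when the row begins, along the tool's axes as they then stand; what a row does not reach is not made up. A row lasts 1/10 s, in which the tool goes at most 50 mm and 8.59 degrees, less where a joint would pass 70% of its speed; a pose out of reach is approached as far as the arm can. A call is refused whole if a number of a shift passes 50 or a number of a turn 8.59, either way. A call with a gripper value outside its range is refused whole. "grip" is the opening in per cent of the stroke, from 0 (shut) to 100 (fully open), set as the call begins (left out, the last holds). The fingers move at their own pace and stop on an object; "grip_force" is the grip in N (left out, the last holds). Time passes only in rows, so rows that do not move let the fingers close. It gives the time, the measured TCP pose, the force and the opening at its end, in the units of the state.
- bot.observe(): the state, without advancing time (a new reading comes with each control period).
- bot.grab_frame(name): name is "side" or "top" or "wrist"; returns a dict with "color" (480x640x3 uint8, red, green, blue), "depth" (480x640 float32, m along the optical axis (not along the pixel's ray), 0 where there is no reading), "fov_y" (degrees; the focal length in pixels is half the picture's height over the tangent of half this angle, whatever the lens; pixels are square), "cx", "cy" (the principal point, pixels), "R" (3x3) and "t" (3): a world point X has camera coordinates R X + t; the wrist camera has in their place "hand_eye" (4x4, takes a point from camera to tool coordinates, whose origin is the TCP and whose axes are the tool frame's). Camera axes: x right, y down, z forward; pixel columns grow to the right and rows downward; lengths in m; the calibration is good to about 2 mm. A picture is of the moment at which its call begins: read the wrist's pose just before it.
- bot.job_done(): hands the job in, once; it reports no verdict.
The state is a dict: "clock": time; "qpos": joint angles; "qd": joint speeds; "joint_efforts": joint torques, N m; "position": TCP position; "tool_rot": TCP orientation; "force": force on the tool from outside, world axes, zero at the start; "moment": the same for the moment, N m; "grip_width": finger opening in m.
Only numpy, scipy, OpenCV 4.12 (cv2) and the standard library are available. Lean on these libraries where they do the work, as an engineer would, in place of code of your own. Each camera call takes 0.05 s, during which the arm holds its last target. There are 200 camera calls.

TASK

Push the feeder's red handle all the way forward so that it feeds out the brass block, then let go so that the slide snaps back home by itself. Lift the block out, set it down flat on the cork pad and let go; then take it again across its other pair of sides (the fixture has finger room only there), turn it so that its cut-away corner meets the fixture's key, and lower it gently until it lies flat on the pocket floor. Do not disturb the tin, the bottle, the mouthpiece or the steel mandrel standing around the work.

Things in the scene. Friction and masses are not known exactly. Their poses are not given: they have to be found in the camera images.
- feeder: Block feeder fixed to the bench: grey and aluminium channel, 230 x 72 mm. Origin on the bench, mid covered bay; x = feed direction (forward), z up. Floor 8 mm above the bench. Side rails: inner faces y = +-24 mm, top 36 mm. Blue slotted roof, top 36 mm, over x = -60 to +28 mm; open above beyond, to a 13 mm high lip at x = 160 mm. A plunger rod sticks out behind to x = -170 mm.
- feed_slide (a joint): Spring-return slide of the feeder: 0 = home, 0.090 m = fully forward at its stop, moving along the feeder's +x. The spring resists with 3 N at home, rising to 8.4 N at the stop, and drives it back by itself at several tenths of a m/s once released. Its pusher bears on the block's rear end.
- slide_grip (a point): Middle of the slide's red upright handle, which is 15 mm (along x) x 16 mm (along y) x 40 mm tall, 52 to 92 mm above the bench, standing free above the slotted roof; at home 42 mm behind the feeder's origin. Axes as the feeder's; moves with the slide.
- feeder_out (a point): Point on the feeder's channel floor, 8 mm above the bench and 88 mm ahead of the feeder's origin, where the middle of the block lies once fed (up to some 20 mm farther if pushed fast). The rails stand close beside it there, so it can be taken only by its front and rear ends; the roof ends 32 mm behind it.
- key_block: Brass block, 56 mm (x) x 44 mm (y) x 20 mm tall, 0.2 kg, dark screw heads and a groove on top; its (+x, +y) corner is cut away full height, 14 mm along x by 11 mm along y. Origin at the centre of the 56 x 44 outline on the underside; z up. It starts under the feeder's roof with its x axis along the feeder's x (cut corner at the front).
- block_key (a point): Inner corner of the block's cut-away, at x = +14, y = +11 mm on the underside of the block.
- fixture: Green and dark fixture fixed to the bench, base 94 x 84 x 8 mm. Origin on the bench under the pocket's centre; z up. Pocket 60 (x) x 48 mm (y). Fences at +-x, 45 mm high over the bench, upper half leaning outward. At +-y only corner stubs, 24 mm high, with a 46 mm finger gap between. A steel key, 24 mm high, fills the (+x, +y) corner: the block fits only with its axes along the fixture's.
- pocket (a point): Centre of the pocket floor, 8 mm above the bench, axes as the fixture's. The seated block's origin lies here.
- pocket_key (a point): Where the block's cut-away inner corner (point block_key) lies when seated: x = +14, y = +11 mm from the pocket centre, on the pocket floor.
- cork_pad: Cork pad fixed on the bench, 95 x 85 x 5 mm, origin under its centre on the bench; the top is 5 mm above the bench.
- flux_tin: Bystander: round green tin, 72 mm across, 29 mm tall; origin under its centre.
- mouthpiece: Bystander: brass mouthpiece standing, 28 mm across, 82 mm tall; origin under its centre.
- mandrel_tall: Bystander: turned steel mandrel standing, 36 mm across, 85 mm tall; origin under its centre.
- oil_bottle: Bystander: slim blue bottle with white needle cap, 33 mm across, 119 mm tall; origin under its centre.
There are look-alikes about, which are no part of the job. There is more than one size of the key_block; the job needs the largest.

How it is judged:
By the outcome, as a careful person would: the job done as asked, in the order asked, and still so for the second after the job is handed in, with the robot touching nothing.
It also fails if it takes over 69 s, if anything falls off the work surface, if the arm or the gripper's body presses on something with over 40 N, if the wrist force passes 120 N, or if a joint passes its speed limit or range.

## Working session

There is one attempt and no reset: what is moved stays moved. The work goes in short steps, Python scripts to look and compute and a tool call to move; the robot and the scene stay as the last step left them, time stands still between calls to the robot, and variables do not carry over. Pictures are saved under pics/ and viewed, about 8 in all and at most 12, crops included, and the job is handed in when it is done.

Besides the shell and the picture viewer there is one more tool, called after "Request:" in YAML: its name, and indented under it one key for each argument. arm_command: Moves the arm, as the interface text tells. Its arguments: {"type":"object","properties":{"targets":{"type":"array"},"grip":{"type":"number"},"grip_force":{"type":"number"}},"required":["targets"]}

```bash
mkdir -p pics
cat > h.py <<'E'
import numpy as np, cv2, math
from workcell import bot
from scipy.spatial.transform import Rotation as Ro
def toolT():
    s=bot.observe(); T=np.eye(4); T[:3,:3]=Ro.from_euler('xyz',s['tool_rot']).as_matrix(); T[:3,3]=s['position']; return T
def grab(n):
    T=toolT(); f=bot.grab_frame(n)
    if n=='wrist': f['C']=T@np.array(f['hand_eye'])
    else:
        C=np.eye(4); C[:3,:3]=np.array(f['R']).T; C[:3,3]=-C[:3,:3]@np.array(f['t']); f['C']=C
    f['f']=240/math.tan(math.radians(f['fov_y'])/2); return f
def cloud(f):
    v,u=np.mgrid[:480,:640]; d=f['depth']; P=np.stack([(u-f['cx'])/f['f']*d,(v-f['cy'])/f['f']*d,d],-1)
    W=P@f['C'][:3,:3].T+f['C'][:3,3]; W[d==0]=np.nan; return W
def save(f,n): cv2.imwrite('pics/'+n+'.png',f['color'][...,::-1])
def go(p,yaw=None):
    "world target -> tool shift mm, yaw turn"
    T=toolT(); return np.round(T[:3,:3].T@(np.array(p)-T[:3,3])*1000,1)
def store(f,n): np.savez(''+n+'.npz',color=f['color'],W=cloud(f),C=f['C'],f=f['f'],cx=f['cx'],cy=f['cy'])
E
python3 - <<'E'
from h import *
s=bot.observe(); print(s)
for n in ('top','side'):
    f=grab(n); save(f,n); store(f,n); print(n,f['C'][:3,3],f['fov_y'])
E
```

```text
{'clock': 0.0, 'qpos': array([ 1.27675032,  0.52200873, -0.03635814,  1.59999799,  0.02118841,
        1.02109192, -0.11279981]), 'qd': array([-0.00164441, -0.00136694, -0.00136288,  0.00010492, -0.00018351,
       -0.00071268,  0.00034143]), 'joint_efforts': array([ 3.48622561e-03, -9.27117348e+01,  1.98216900e+00, -3.69927371e+01,
        1.81433593e-02,  8.30807170e-03,  4.06058734e-05]), 'position': array([ 0.13865451, -0.60910367,  0.24773225]), 'tool_rot': array([ 3.14153805e+00,  1.12035506e-03, -1.34693972e+00]), 'force': array([-0.14681184,  0.35002261,  0.39357918]), 'moment': array([-0.02229999,  0.01774731, -0.01520607]), 'grip_width': 0.08521947425418194}
top [0.38877568 0.11788161 1.33637222] 50.502051750763826
side [-0.02388388  0.99345421  0.48335282] 55.942107374459475
```

View pics/top.png

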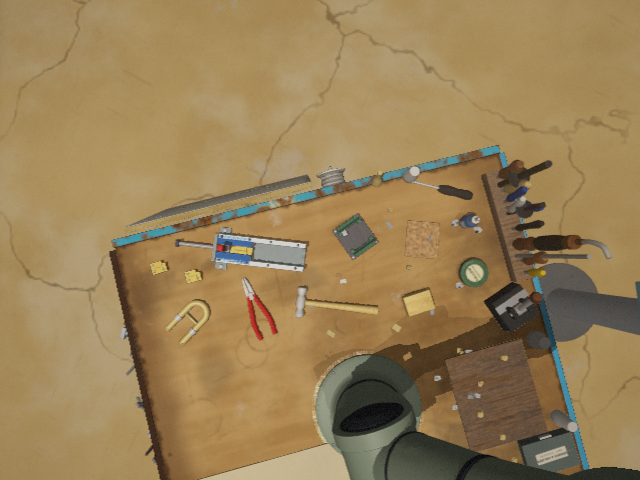

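View pics/side.png

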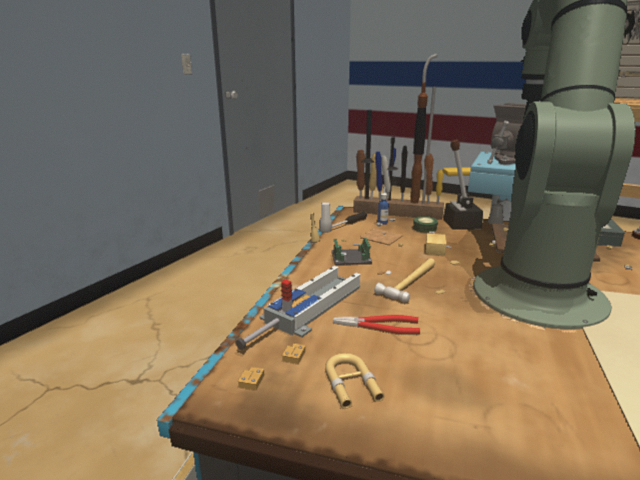

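The top view shows the feeder at about (260,250), rod to the left, so it feeds to image right. The fixture is at (355,237), the pad at (422,238), the tin at (473,272), the bottle at (470,221), the mandrel at (413,174) and the mouthpiece at (377,180).

Things that could be taken for the block: loose brass blocks at (159,267) and (193,276), a box at (418,302), and the brass under the roof at (240,250). By the description, the last is the one I want.

Run:
```python
from h import *
D=np.load('top.npz'); W=D['W']; c=D['color']
for n,(u,v) in dict(feedL=(216,250),out=(280,252),fixture=(355,237),pad=(422,238),tin=(473,272),bottle=(470,221),mandrel=(411,174),mouth=(377,180),blk=(240,250),lip=(306,256),rod=(180,243),loose1=(159,267),loose2=(193,276),box=(418,302)).items():
    print(n,np.round(W[v,u],3))
a=cv2.resize(c[200:300,170:310],None,fx=5,fy=5,interpolation=cv2.INTER_CUBIC)
cv2.imwrite('pics/crop1.png',a[...,::-1])
# feeder points by height
def rect(m,name):
    p=W[m][:,:2].astype(np.float32); r=cv2.minAreaRect(p*1000); print(name,len(p),np.round(r[0],1),np.round(r[1],1),round(r[2],1))
v,u=np.mgrid[:480,:640]; hsv=cv2.cvtColor(c,cv2.COLOR_RGB2HSV)
z=W[...,2]
box=lambda a,b,cc,d:(u>a)&(u<b)&(v>cc)&(v<d)
rect(box(205,312,225,280)&(z>.030)&(z<.042),'feeder top')
rect(box(200,312,225,280)&(z>.06)&(z<.11),'handle')
rect(box(325,385,205,265)&(z>.005)&(z<.06),'fixture')
rect(box(325,385,205,265)&(z>.035)&(z<.06),'fixture fences')
rect(box(400,445,215,262)&(z>.003)&(z<.012),'pad')
rect(box(455,492,255,290)&(z>.01),'tin');rect(box(450,485,208,235)&(z>.01),'bottle')
rect(box(400,420,160,190)&(z>.01),'mandrel');rect(box(365,385,165,192)&(z>.01),'mouth')
```

```text
feedL [0.408 0.375 0.091]
out [0.403 0.226 0.005]
fixture [0.44  0.029 0.007]
pad [ 0.437 -0.148 -0.003]
tin [ 0.347 -0.271  0.028]
bottle [ 0.474 -0.25   0.083]
mandrel [ 0.593 -0.107  0.083]
mouth [ 0.585 -0.027  0.041]
blk [0.409 0.327 0.027]
lip [ 0.392  0.158 -0.003]
rod [0.428 0.483 0.022]
loose1 [0.367 0.538 0.016]
loose2 [0.343 0.451 0.012]
box [ 0.273 -0.126  0.04 ]
feeder top 1260 [403.1 280.1] [236.3  71.9] 82.9
handle 56 [413.8 367.5] [15.1 16.4] 80.7
fixture 970 [447.8  24.3] [138.9 141. ] 87.5
fixture fences 191 [442.9  30. ] [87.3 60. ] 34.6
pad 758 [ 437.  -147.4] [115.4 114.7] 82.5
tin 651 [ 343.5 -271.4] [72.  74.4] 87.2
bottle 214 [ 478.  -257.7] [67.5 32.8] 81.8
mandrel 219 [ 592.4 -115.8] [50.5 30. ] 31.8
mouth 101 [587.3 -27.3] [27.9 22.1] 21.2
```

View pics/crop1.png

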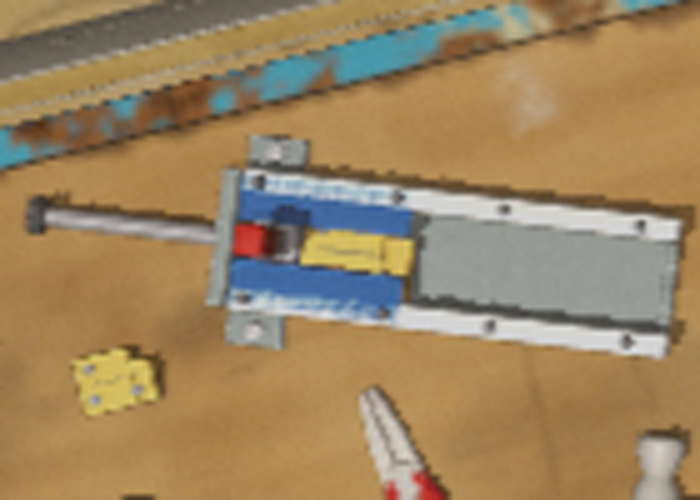

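The crop confirms the keyed block under the blue roof, visible through the slot at crop (355,250), with its cut corner to the front. The loose one at crop (115,380) is a smaller decoy. Before moving I'll check heights along the transit path.

Run:
```python
from h import *
P=np.concatenate([np.load(n+'.npz')['W'].reshape(-1,3) for n in('top','side')]); P=P[~np.isnan(P[:,0])]
xs=np.arange(.1,.75,.05); ys=np.arange(.5,-.75,-.05)
print('y\\x ',*['%4d'%(x*100) for x in xs])
for y in ys:
    print('%5.2f'%y,*['%4d'%(1000*q.max()) if len(q) else '   .' for x in xs for q in [P[(abs(P[:,0]-x-.025)<.025)&(abs(P[:,1]-y+.025)<.025),2]]])
W=np.load('top.npz')['W']
for u,v in((570,310),(600,305),(510,305),(540,243),(605,250),(520,175)): print((u,v),np.round(W[v,u],3))
```

```text
y\x    10   15   20   25   30   35   40   45   50   55   60   65   70
 0.50    5   20   22   21   18   19   32    5 -227 -234 -464 -685 -745
 0.45    7   23   20   19   19   34   30    5   -1 -229 -420 -629 -747
 0.40    7    6    6    7    6   42   97   35    3 -230 -344 -590 -745
 0.35    7    7   16   15   14   42   41    8    3 -230 -306 -518 -745
 0.30    5   18   15   16   10   42   41    6    3 -227 -235 -471 -719
 0.25    6   14   16    7    6   42   40    7    5    0 -226 -432 -661
 0.20    6    5   25   26   27   40   41    7    7    2 -229 -357 -608
 0.15    7    5    6   25    6    7    8    7    5    3  -91 -749 -749
 0.10   18    7   15   23    6    9   29   51    6    5  -89 -134 -760
 0.05   18    7   21   25    6   48   47   46   10    8 -123    . -747
 0.00   18    6   23   24    7    6   51   12    6   81   79    . -746
-0.05   17    6   33   42    6    7    6    6   10   83   83    . -749
-0.10    8    8   39   40   38   10   13   11    7   88   88    . -749
-0.15  679    6    6   41   34   14   11   12   12   26    4    . -750
-0.20  716    6    5    6   32   35 
[... 248 characters left out ...]
-0.40  614   64   63   66   48   53   46    0    .    .    .    .    .
-0.45  618  620    4   -1   -3    .    .    .    .    .    .    .    .
-0.50  593  624    .    .    .    .    .    .    .    .    .    .    .
-0.55  539  627  578    .    .    .    .    .    .    .    .    .    .
-0.60  351  608  571    .    .    .    .    .    .    .    .    .    .
-0.65    .  347  277  224  116   91   90    .    .    .    .    .    .
-0.70    .  316  271  233  115   90   90 -745 -746 -767 -745 -749 -752
(570, 310) [ 0.185 -0.803 -0.563]
(600, 305) [ 0.223 -0.801 -0.353]
(510, 305) [ 0.266 -0.351  0.063]
(540, 243) [ 0.415 -0.351  0.247]
(605, 250) [ 0.396 -0.358  0.483]
(520, 175) [ 0.569 -0.33   0.202]
```

Request:
arm_command:
  targets:
    - [-33,0,-30,0,0,0]
    - [-33,0,-30,0,0,0]
    - [-33,0,-30,0,0,0]
    - [-33,0,-30,0,0,0]
    - [-33,0,-30,0,0,0]
    - [-3,-25,0,0,0,-3.5]

```text
clock: 0.7
position: [0.1223, -0.4339, 0.3997]
tool_rot: [3.141, 0.008, -1.29]
force: [1.7, -2.1, -0.2]
grip_width: 0.0854
```

Request:
arm_command:
  targets:
    - [-4,-47,0,0,0,-6]
    - [-4,-47,0,0,0,-6]
    - [-4,-47,0,0,0,-6]
    - [-4,-47,0,0,0,-6]
    - [-2.5,-47,0,0,0,-6]
    - [-2.5,-47,0,0,0,-6]
    - [-2.5,-47,0,0,0,-6]
    - [-2.5,-47,0,0,0,-6]

```text
clock: 1.5
position: [0.4035, -0.1818, 0.401]
tool_rot: [-3.138, 0.005, -0.426]
force: [1.1, -0.5, -0.0]
grip_width: 0.0853
```

Run:
```python
from h import *
s=bot.observe(); print(s['position'],s['tool_rot'],s['qpos'])
print(np.round(bot.grab_frame('wrist')['hand_eye'],3))
```

```text
[ 0.40353314 -0.1817532   0.4010318 ] [-3.13822753  0.00455515 -0.42646052] [ 0.75313662  0.10481255 -0.50272645  1.80178203  0.04878471  1.25215167
 -0.18922134]
[[ 1.    -0.    -0.001 -0.001]
 [ 0.     0.965  0.261 -0.066]
 [ 0.001 -0.261  0.965 -0.126]
 [ 0.     0.     0.     1.   ]]
```

Request:
arm_command:
  targets:
    - [-16,-44,0,0,0,-2.5]
    - [-14,-46,0,0,0,-2.5]
    - [-12,-47,0,0,0,-2.5]
    - [-10,-47,0,0,0,-2.5]
    - [-7,-48,0,0,0,-2.5]
    - [-5,-48,0,0,0,-2.5]
    - [-3,-48,0,0,0,-2.5]
    - [0,0,0,0,0,0]

```text
clock: 2.35
position: [0.4288, 0.1691, 0.4031]
tool_rot: [-3.134, 0.002, -0.091]
force: [-0.5, -2.5, -0.7]
grip_width: 0.0852
```

Run:
```python
from h import *
f=grab('wrist'); save(f,'w1'); store(f,'w1'); s=bot.observe(); print(s['position'],s['tool_rot'],f['fov_y'])
```

```text
[0.42908533 0.16640257 0.4027664 ] [-3.13507851e+00  2.65777838e-03 -9.45616757e-02] 69.62384368738626
```

View pics/w1.png

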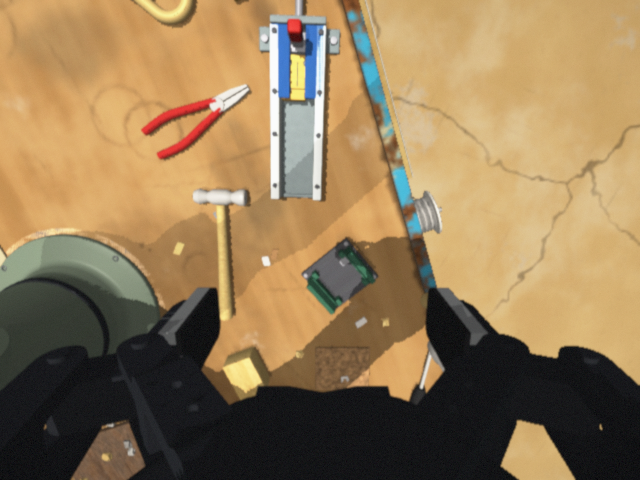

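Wrist view: the feeder runs from (297,25) to (297,195), with the red handle at (295,27). The fixture is at (340,273), with green fences to the lower-left and upper-right. I'll zoom on the fixture and measure.

Run:
```python
from h import *
D=np.load('w1.npz'); W=D['W']; c=D['color']; v,u=np.mgrid[:480,:640]; z=W[...,2]
box=lambda a,b,cc,d:(u>a)&(u<b)&(v>cc)&(v<d)
def rect(m,name):
    p=W[m][:,:2].astype(np.float32); r=cv2.minAreaRect(p*1000); print(name,len(p),np.round(r[0],1),np.round(r[1],1),round(r[2],1),'z',np.round(np.median(z[m]),4))
print('bench z',np.nanmedian(z[box(170,200,260,300)]))
rect(box(260,335,10,205)&(z>.028)&(z<.042),'feeder top')
rect(box(280,310,10,50)&(z>.07)&(z<.11),'handle')
rect(box(295,385,230,320)&(z>.0055),'fixture'); rect(box(295,385,230,320)&(z>.034),'fences'); rect(box(295,385,230,320)&(z>.015)&(z<.028),'stubs')
rect(box(310,375,343,400)&(z>.0035)&(z<.02),'pad')
a=cv2.resize(c[228:323,295:390],None,fx=5,fy=5,interpolation=cv2.INTER_CUBIC)
b=np.clip((z[228:323,295:390])/.05,0,1); b=cv2.resize((np.nan_to_num(b)*255).astype(np.uint8),None,fx=3.2,fy=5,interpolation=cv2.INTER_NEAREST)
cv2.imwrite('pics/crop2.png',np.hstack([a[...,::-1],cv2.applyColorMap(b,cv2.COLORMAP_JET)]))
```

```text
bench z 0.0007637279881080872
feeder top 5762 [401.7 278.9] [236.   72.1] 82.9 z 0.0364
handle 294 [412.7 366.8] [15.3 16.5] 82.0 z 0.0916
fixture 3059 [460.7   1.7] [ 93.6 151. ] 34.6 z 0.0095
fences 570 [441.6  28.9] [87.8 60.4] 34.8 z 0.0441
stubs 394 [441.7  29.4] [85.8 68.1] 34.8 z 0.0239
pad 2148 [ 432.4 -146.1] [84.5 94.3] 84.5 z 0.0055
```

View pics/crop2.png

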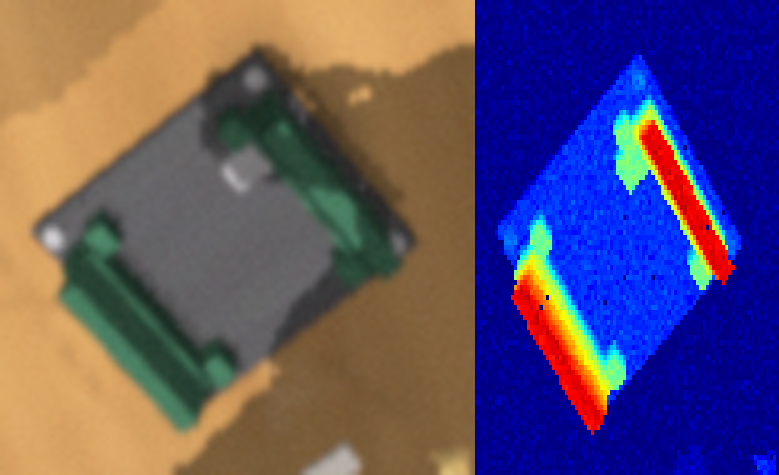

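The crop shows the steel key at (240,165), against the upper-right fence at its upper-left end. In this view +x is right and +y is up, so fixture x points upper-right: yaw 34.8°, centre (0.4416, 0.029). Next I go to the handle.

Request:
arm_command:
  targets:
    - [-7,-40,27,0,0,0.4]
    - [-7,-40,27,0,0,0.4]
    - [-7,-40,27,0,0,0.4]
    - [-7,-40,27,0,0,0.4]
    - [-7,-40,27,0,0,0.4]
    - [0,0,40,0,0,0]
    - [0,0,40,0,0,0]
    - [0,0,0,0,0,0]
  grip: 100

```text
clock: 3.2
position: [0.4216, 0.3667, 0.1799]
tool_rot: [3.141, 0.0, -0.148]
force: [-0.3, -0.8, 0.3]
grip_width: 0.0857
```

Run:
```python
from h import *
s=bot.observe(); print(s['position'],np.degrees(s['tool_rot']),s['qpos'],go([.413,.367,.07]))
f=grab('wrist'); save(f,'w2'); store(f,'w2')
W=cloud(f); c=cv2.cvtColor(f['color'],cv2.COLOR_RGB2HSV); m=((c[...,0]<6)|(c[...,0]>174))&(c[...,1]>150)&(c[...,2]>90)&(W[...,2]>.085)&(W[...,2]<.1)
p=W[m]; print(len(p),np.round(cv2.minAreaRect((p[:,:2]*1000).astype(np.float32)),1) if 0 else cv2.minAreaRect((p[:,:2]*1000).astype(np.float32)) if len(p) else '')
```

```text
[0.42155678 0.36672993 0.1799412 ] [ 1.79992108e+02  5.64816144e-03 -8.45901114e+00] [-0.28268857  0.60433047 -0.76622169  1.81423893  0.5126149   0.93281475
 -1.4236069 ] [ -8.5   1.  109.9]
516 ((413.1011962890625, 368.1670227050781), (14.03714656829834, 15.163475036621094), 81.52043914794922)
```

Request:
arm_command:
  targets:
    - [-8.5,0,20,0,0,-1.4]
    - [0,0,35,0,0,0]
    - [0,0,35,0,0,0]
    - [0,0,20,0,0,0]

```text
clock: 3.65
position: [0.422, 0.3693, 0.0811]
tool_rot: [-3.131, -0.014, -0.131]
force: [-0.9, 1.1, 0.1]
grip_width: 0.0851
```

Request:
arm_command:
  targets:
    - [0,0,0,0,0,0]
    - [0,0,0,0,0,0]
    - [0,0,0,0,0,0]
    - [0,0,0,0,0,0]
    - [0,0,0,0,0,0]
    - [0,0,0,0,0,0]
  grip: 0
  grip_force: 50

```text
clock: 4.25
position: [0.4133, 0.37, 0.0881]
tool_rot: [-3.133, -0.003, -0.128]
force: [29.9, 0.1, -37.2]
grip_width: 0.0144
```

Run:
```python
from h import *
s=bot.observe(); print(s['position'],np.degrees(s['tool_rot']),s['force'],s['moment'],s['grip_width'])
f=grab('side'); a=f['color'][240:360,220:380]; cv2.imwrite('pics/s2.png',cv2.resize(a,None,fx=4,fy=4,interpolation=cv2.INTER_CUBIC)[...,::-1])
s=bot.observe(); print(s['position'],s['force'],s['grip_width'])
```

```text
[0.41332398 0.37003252 0.08811169] [-1.79534013e+02 -1.76329341e-01 -7.36016547e+00] [ 29.93514102   0.13665331 -37.20560327] [ 0.08168626 -6.1869431   0.23923021] 0.014438327578489972
[0.41381421 0.36977583 0.08799393] [ -5.16544986   3.7030843  -17.69338015] 0.01460619652375879
```

View pics/s2.png

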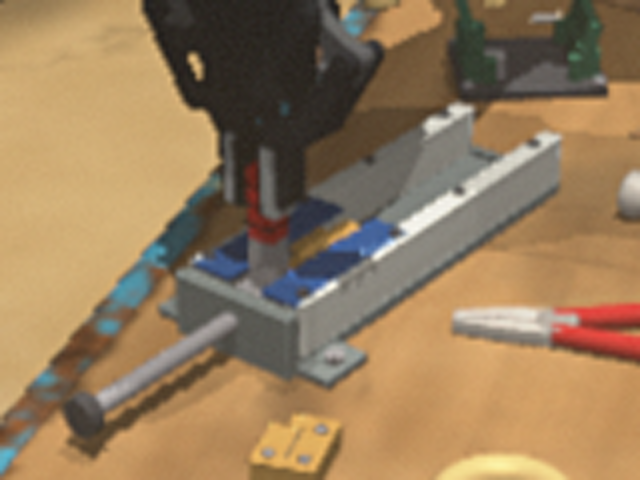

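The handle is held between the pads with the fingertips clear of the roof (crop 265,200). I'll push along +tool y.

Request:
arm_command:
  targets:
    - [0,6,0,0,0,0]
    - [0,12,0,0,0,0]
    - [0,12,0,0,0,0]
    - [0,12,0,0,0,0]
    - [0,12,0,0,0,0]
    - [0,12,0,0,0,0]
    - [0,10,0,0,0,0]
    - [0,6,0,0,0,0]

```text
clock: 5.1
position: [0.4036, 0.2885, 0.0881]
tool_rot: [-3.124, -0.001, -0.128]
force: [3.8, 9.5, -37.3]
grip_width: 0.0148
```

Request:
arm_command:
  targets:
    - [0,6,0,0,0,0]
    - [0,5,0,0,0,0]
    - [0,4,0,0,0,0]
    - [0,4,0,0,0,0]

```text
clock: 5.5
position: [0.4025, 0.2789, 0.0895]
tool_rot: [-3.102, -0.002, -0.124]
force: [5.8, 24.2, -37.2]
grip_width: 0.0146
```

Request:
arm_command:
  targets:
    - [0,0,0,0,0,0]
    - [0,0,0,0,0,0]
    - [0,0,0,0,0,0]
    - [0,0,0,0,0,0]
  grip: 100

```text
clock: 5.9
position: [0.4042, 0.2797, 0.0927]
tool_rot: [-3.099, -0.006, -0.124]
force: [0.2, 0.2, -0.5]
grip_width: 0.0719
```

Request:
arm_command:
  targets:
    - [0,0,-40,0,0,0]
    - [0,0,-45,0,0,0]
    - [0,-20,-40,0,0,0]
    - [0,-20,0,0,0,0]
    - [0,0,0,0,0,0]

```text
clock: 6.4
position: [0.4074, 0.3141, 0.2253]
tool_rot: [-3.1, -0.006, -0.125]
force: [0.3, -0.4, -0.5]
grip_width: 0.085
```

Run:
```python
from h import *
s=bot.observe(); print(s['position'],np.degrees(s['tool_rot']),s['force'])
f=grab('wrist'); save(f,'w3'); store(f,'w3')
W=cloud(f); z=W[...,2]; c=cv2.cvtColor(f['color'],cv2.COLOR_RGB2HSV)
m=(c[...,0]>18)&(c[...,0]<32)&(c[...,1]>110)&(c[...,2]>100)&(z>.018)&(z<.034)&(abs(W[...,0]-.40)<.035)&(W[...,1]<.30)&(W[...,1]>.15)
p=W[m]; print(len(p),cv2.minAreaRect((p[:,:2]*1000).astype(np.float32)),np.median(p[:,2]))
m=((c[...,0]<6)|(c[...,0]>174))&(c[...,1]>150)&(c[...,2]>90)&(z>.085)&(z<.1); p=W[m]
print('handle',len(p),np.median(p,0) if len(p) else '')
```

```text
[0.40742634 0.31410004 0.22529389] [-177.63670613   -0.31724306   -7.1745314 ] [ 0.31259527 -0.43790003 -0.53228106]
1400 ((396.3558044433594, 238.90896606445312), (55.46979904174805, 43.42144012451172), 83.81793212890625) 0.02854026838653917
handle 379 [0.41299283 0.36739514 0.09228912]
```

View pics/w3.png

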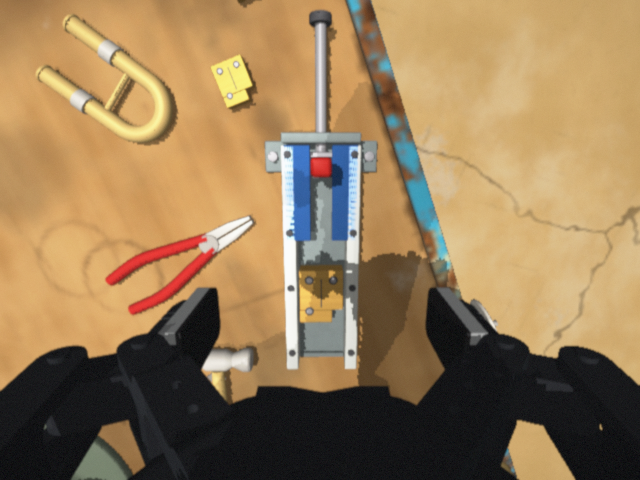

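The block is fed, seen at (320,297), and its cut corner is at front-right (343,313). The handle is back home at (320,166). Now I turn 90° to grasp the block by its ends.

Request:
arm_command:
  targets:
    - [0,25,0,-2.4,0,0]
    - [0,25,0,0,0,0]
    - [0,25,0,0,0,-8.2]
    - [0,0,0,0,0,-8.2]
    - [0,0,0,0,0,-8.2]
    - [0,0,0,0,0,-8.2]
    - [0,0,0,0,0,-8.2]
    - [0,0,0,0,0,-8.2]
  grip: 82

```text
clock: 7.25
position: [0.3934, 0.2214, 0.2196]
tool_rot: [3.126, 0.019, 0.76]
force: [0.9, -0.7, -0.2]
grip_width: 0.0701
```

Request:
arm_command:
  targets:
    - [0,0,0,0,0,-8.2]
    - [0,0,0,0,0,-8.2]
    - [0,0,0,0,0,-8.2]
    - [0,0,0,0,0,-8.2]
    - [0,0,0,0,0,-8.2]
    - [0,0,0,0,0,0]

```text
clock: 7.85
position: [0.3904, 0.2096, 0.2153]
tool_rot: [-3.134, 0.042, 1.507]
force: [0.0, -0.0, 0.3]
grip_width: 0.0701
```

Run:
```python
from h import *
s=bot.observe(); print(s['position'],np.degrees(s['tool_rot']),s['qpos'],s['grip_width'],go([.3967,.2387,.12]))
f=grab('wrist'); W=cloud(f); z=W[...,2]; d=toolT()
# fingertips in tool frame: points close to camera
P=(W-d[:3,3])@d[:3,:3]; m=(abs(P[...,1])<.012)&(P[...,2]>-.06)&(P[...,2]<.04)&(abs(P[...,0])<.07)
for sg in(-1,1):
    q=P[m&(np.sign(P[...,0])==sg)]; print(sg,len(q),np.round(np.percentile(q,[1,50,99],axis=0)*1000,1) if len(q) else '')
c=cv2.cvtColor(f['color'],cv2.COLOR_RGB2HSV)
m=(c[...,0]>18)&(c[...,0]<32)&(c[...,1]>110)&(c[...,2]>100)&(z>.018)&(z<.034)&(abs(W[...,0]-.40)<.035)&(W[...,1]<.30)&(W[...,1]>.15)
p=W[m]; print(len(p),cv2.minAreaRect((p[:,:2]*1000).astype(np.float32)),np.median(p[:,2]))
```

```text
[0.39042769 0.20955205 0.21534992] [-179.56759233    2.40710912   86.35062751] [ 0.29581803  0.5805912  -1.26993424  2.03148368  0.6601846   1.06974606
  0.20567595] 0.07014123196862543 [33.5  5.1 94. ]
-1 10874 [[-66.2 -12.  -59.6]
 [-51.9  -4.4 -45.6]
 [ -4.7  11.    4.7]]
1 9738 [[  4.2 -11.9 -59.6]
 [ 51.2  -3.  -45.5]
 [ 65.   10.7   5.2]]
2281 ((396.3290710449219, 238.19253540039062), (55.64791488647461, 43.049041748046875), 82.95160675048828) 0.0286119573851511
```

```bash
cat >> h.py <<'E'
def plan(p,yaw,n=1):
    "shift mm in CURRENT tool axes and total rotvec deg to reach p, tool down at yaw deg"
    T=toolT(); Rd=Ro.from_euler('xyz',[math.pi,0,math.radians(yaw)]).as_matrix()
    print('shift(cur)',go(p),'shift(level axes at target yaw)',np.round(Rd.T@(np.array(p)-T[:3,3])*1000,1),'turn',np.round(np.degrees(Ro.from_matrix(T[:3,:3].T@Rd).as_rotvec()),2))
E
python3 -c "
from h import *
plan([.3965,.2385,.20],83)"
```

```text
shift(cur) [29.9  4.1 14.1] shift(level axes at target yaw) [29.5  2.5 15.4] turn [-0.36  2.42  3.03]
```

Request:
arm_command:
  targets:
    - [15,2,8,-0.4,2.4,3]
    - [15,1,8,0,0,0]
    - [0,0,0,0,0,0]

```text
clock: 8.2
position: [0.3962, 0.2366, 0.1974]
tool_rot: [3.141, 0.003, 1.431]
force: [-0.1, -0.2, -0.3]
grip_width: 0.0701
```

```bash
python3 -c "
from h import *
plan([.3965,.2385,.06],83); plan([.3965,.2385,.02],83)"
```

```text
shift(cur) [ 2.300e+00 -1.000e-01  1.374e+02] shift(level axes at target yaw) [1.900e+00 1.000e-01 1.374e+02] turn [ 0.05  0.17 -1.01]
shift(cur) [ 2.500e+00 -1.000e-01  1.774e+02] shift(level axes at target yaw) [1.900e+00 1.000e-01 1.774e+02] turn [ 0.05  0.17 -1.01]
```

Request:
arm_command:
  targets:
    - [2,0,40,0,0.2,-1]
    - [0,0,45,0,0,0]
    - [0,0,35,0,0,0]
    - [0,0,0,0,0,0]
    - [0,0,0,0,0,0]

```text
clock: 8.7
position: [0.3968, 0.2349, 0.0759]
tool_rot: [3.138, 0.004, 1.434]
force: [-0.1, 0.5, 0.4]
grip_width: 0.0703
```

```bash
python3 -c "
from h import *
plan([.3965,.2385,.02],83)"
```

```text
shift(cur) [ 3.8 -1.  55.8] shift(level axes at target yaw) [ 3.6 -0.8 55.9] turn [ 0.18  0.21 -0.84]
```

Request:
arm_command:
  targets:
    - [4,-1,15,0.2,0.2,-0.9]
    - [1,0,20,0,0,0]
    - [1,0,18,0,0,0]
    - [0,0,4,0,0,0]
    - [0,0,0,0,0,0]

```text
clock: 9.2
position: [0.4014, 0.2412, 0.0265]
tool_rot: [3.132, -0.004, 1.441]
force: [-0.4, 0.8, -0.5]
grip_width: 0.0703
```

```bash
python3 -c "
from h import *
plan([.3965,.2385,.02],83); print(bot.observe()['force'])"
```

```text
shift(cur) [-3.4 -4.6  6.4] shift(level axes at target yaw) [-3.3 -4.5  6.5] turn [ 0.53 -0.21 -0.44]
[-0.4422087  0.7635159 -0.4505361]
```

Request:
arm_command:
  targets:
    - [-3,-4,4,0.5,-0.2,-0.4]
    - [0,0,2,0,0,0]
    - [0,0,0,0,0,0]

```text
clock: 9.5
position: [0.3982, 0.2387, 0.0231]
tool_rot: [3.139, -0.001, 1.447]
force: [-0.3, 0.1, 0.6]
grip_width: 0.0698
```

Request:
arm_command:
  targets:
    - [0,0,0,0,0,0]
    - [0,0,0,0,0,0]
    - [0,0,0,0,0,0]
    - [0,0,0,0,0,0]
    - [0,0,0,0,0,0]
  grip: 0
  grip_force: 35

```text
clock: 10.0
position: [0.3983, 0.2385, 0.0236]
tool_rot: [3.138, -0.001, 1.446]
force: [-0.3, 0.7, -3.5]
grip_width: 0.0554
```

Request:
arm_command:
  targets:
    - [0,0,-15,0,0,0]
    - [0,0,-35,0,0,0]
    - [0,0,-40,0,0,0]
    - [0,0,-35,0,0,0]
    - [-15,4,-5,0,0,0]
    - [-35,8,0,0,0,0]
    - [-42,10,0,0,0,0]
    - [-42,10,0,0,0,0]

```text
clock: 10.8
position: [0.412, 0.1034, 0.1587]
tool_rot: [3.14, -0.004, 1.457]
force: [0.8, -0.6, -2.6]
grip_width: 0.0553
```

```bash
python3 -c "
from h import *
s=bot.observe(); print(s['qpos'],s['grip_width'],s['force'])
plan([.433,-.147,.14],83)"
```

```text
[ 0.51692631  0.61588812 -1.19504057  2.15132805  0.76013004  0.89166446
  0.3177921 ] 0.055285777837618975 [ 0.79389609 -0.55971802 -2.62521581]
shift(cur) [-246.5   49.2   17.9] shift(level axes at target yaw) [-246.    51.4   18.7] turn [ 0.11 -0.21  0.5 ]
```

Request:
arm_command:
  targets:
    - [-42,8,0,0,-0.2,0.5]
    - [-42,8,0,0,0,0]
    - [-42,8,0,0,0,0]
    - [-42,8,5,0,0,0]
    - [-40,8,5,0,0,0]
    - [-28,6,5,0,0,0]
    - [-8,2,0,0,0,0]
    - [0,0,0,0,0,0]

```text
clock: 11.6
position: [0.428, -0.1608, 0.1427]
tool_rot: [3.14, 0.001, 1.44]
force: [-0.5, 1.2, -2.8]
grip_width: 0.0555
```

```bash
python3 -c "
from h import *
s=bot.observe(); print(s['qpos'],s['grip_width'],s['force'])
plan([.433,-.147,.06],83)
f=grab('wrist'); save(f,'w4')
W=cloud(f); z=W[...,2]; m=(abs(W[...,0]-.43)<.07)&(abs(W[...,1]+.147)<.07)&(z>.003)&(z<.009)
p=W[m]; print(len(p),cv2.minAreaRect((p[:,:2]*1000).astype(np.float32)),np.median(z[m]))
"
```

```text
[ 1.07478093  0.69295289 -1.16298883  2.08613894  0.82482055  0.92774488
  0.88128004] 0.05545590340318481 [-0.52474261  1.24100968 -2.7969216 ]
shift(cur) [14.4  3.  82.7] shift(level axes at target yaw) [14.3  3.3 82.7] turn [ 0.07  0.09 -0.47]
8352 ((406.8865966796875, -131.5540313720703), (111.39541625976562, 97.16207885742188), 84.8600082397461) 0.005628086461346354
```

Request:
arm_command:
  targets:
    - [10,3,20,0,0,-0.4]
    - [4,0,35,0,0,0]
    - [0,0,35,0,0,0]
    - [0,0,15,0,0,0]
    - [0,0,0,0,0,0]

```text
clock: 12.15
position: [0.4348, -0.1393, 0.0365]
tool_rot: [3.137, 0.0, 1.457]
force: [-0.2, -0.6, -2.3]
grip_width: 0.0554
```

```bash
python3 -c "
from h import *
s=bot.observe(); print(s['grip_width'],s['force'])
plan([.433,-.147,.0205],83)
"
```

```text
0.055359020684418114 [-0.20353603 -0.61573139 -2.31848659]
shift(cur) [-7.8 -1.  15.9] shift(level axes at target yaw) [-7.8 -0.8 16. ] turn [0.29 0.   0.48]
```

Request:
arm_command:
  targets:
    - [-6,0,4,0.3,0,0.4]
    - [0,0,5,0,0,0]
    - [0,0,3,0,0,0]
    - [0,0,2,0,0,0]
    - [0,0,0,0,0,0]

```text
clock: 12.65
position: [0.4356, -0.1444, 0.0245]
tool_rot: [3.139, 0.0, 1.451]
force: [-0.6, 0.2, -2.7]
grip_width: 0.0552
```

```bash
python3 -c "
from h import *
s=bot.observe(); print(s['grip_width'],s['force'])
plan([.433,-.147,.0205],83)
"
```

```text
0.05519671140657814 [-0.61122649  0.17997313 -2.74966753]
shift(cur) [-2.9 -2.3  4. ] shift(level axes at target yaw) [-2.9 -2.3  4. ] turn [0.17 0.03 0.15]
```

Request:
arm_command:
  targets:
    - [0,0,2,0.2,0,0]
    - [0,0,1.5,0,0,0]
    - [0,0,1,0,0,0]
    - [0,0,0,0,0,0]

```text
clock: 13.05
position: [0.4359, -0.1447, 0.0207]
tool_rot: [3.141, 0.001, 1.451]
force: [-0.7, 0.2, 0.2]
grip_width: 0.0551
```

Contact: the block's weight is off the gripper. Release, rise, and look.

Request:
arm_command:
  targets:
    - [0,0,0.5,0,0,0]
    - [0,0,0,0,0,0]
    - [0,0,0,0,0,0]
    - [0,0,0,0,0,0]
  grip: 90

```text
clock: 13.45
position: [0.4362, -0.1447, 0.0203]
tool_rot: [3.141, 0.001, 1.451]
force: [-0.1, 0.4, 0.1]
grip_width: 0.0767
```

Request:
arm_command:
  targets:
    - [0,0,-15,0,0,0]
    - [0,0,-35,0,0,0]
    - [0,0,-45,0,0,8]
    - [0,0,-45,0,0,8]
    - [0,0,0,0,0,8.4]
    - [0,0,0,0,0,8.4]
    - [0,0,0,0,0,8.4]
    - [0,0,0,0,0,8.4]

```text
clock: 14.25
position: [0.4361, -0.1436, 0.1658]
tool_rot: [-3.141, -0.001, 0.566]
force: [0.0, -0.1, -1.0]
grip_width: 0.077
```

Request:
arm_command:
  targets:
    - [0,0,0,0,0,8.4]
    - [0,0,0,0,0,8.4]
    - [0,0,0,0,0,8.4]
    - [0,0,0,0,0,8.4]
    - [0,0,0,0,0,8]
    - [0,0,0,0,0,0]

```text
clock: 14.85
position: [0.436, -0.1435, 0.1664]
tool_rot: [-3.141, -0.002, -0.182]
force: [-0.2, -0.0, -0.7]
grip_width: 0.0766
```

```bash
cat > blk.py <<'E'
from h import *
def block(cx,cy,zlo,zhi,name=None,r=.05):
    f=grab('wrist')
    if name: save(f,name)
    W=cloud(f); z=W[...,2]; c=cv2.cvtColor(f['color'],cv2.COLOR_RGB2HSV)
    m=(np.hypot(W[...,0]-cx,W[...,1]-cy)<r)&(z>zlo)&(z<zhi)
    m=cv2.morphologyEx(m.astype(np.uint8),cv2.MORPH_OPEN,np.ones((3,3)))>0
    p=W[m]; print(len(p),cv2.minAreaRect((p[:,:2]*1000).astype(np.float32)),np.median(p[:,2]))
    A=np.c_[p[:,:2],np.ones(len(p))]; k=np.linalg.lstsq(A,p[:,2],rcond=None)[0]; print('tilt deg',np.degrees(k[:2]))
E
python3 -c "
from blk import *
s=bot.observe(); print(s['position'],np.degrees(s['tool_rot']),s['qpos'])
block(.436,-.145,.018,.032,'w5')
"
```

```text
[ 0.43600469 -0.14349221  0.16638248] [-1.79988503e+02 -9.28684479e-02 -1.04072684e+01] [ 0.81751747  0.48810599 -0.80911231  2.07291465  0.50270084  0.78150607
 -0.48270999]
3546 ((434.1910705566406, -144.466552734375), (56.0848503112793, 44.0130729675293), 83.1833724975586) 0.02562906428914566
tilt deg [ 0.03634017 -0.29611996]
```

View pics/w5.png

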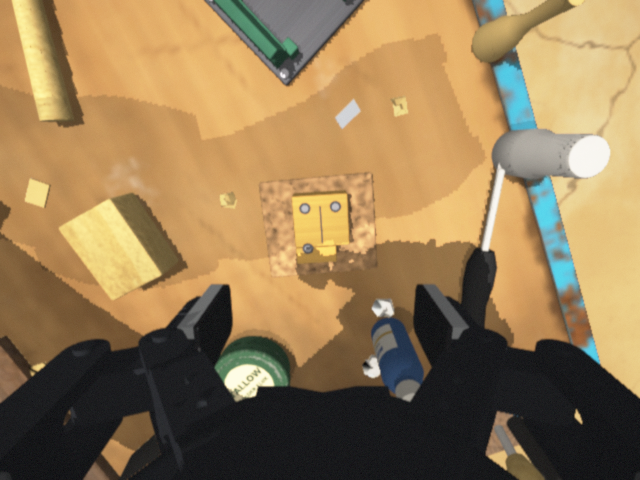

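The block lies flat on the pad at (320,230), with its cut corner at lower right (343,250). Regrasp it across the 44 mm sides at yaw -7°.

```bash
python3 -c "
from h import *
plan([.4342,-.1445,.07],-6.9)
"
```

```text
shift(cur) [-1.7  1.4 96.3] shift(level axes at target yaw) [-1.7  1.3 96.4] turn [-0.01 -0.09 -3.2 ]
```

Request:
arm_command:
  targets:
    - [-2,1,25,0,0,-3.2]
    - [0,0,40,0,0,0]
    - [0,0,30,0,0,0]
    - [0,0,0,0,0,0]

```text
clock: 15.3
position: [0.435, -0.1443, 0.0693]
tool_rot: [-3.141, -0.004, -0.099]
force: [-0.5, 0.3, 0.7]
grip_width: 0.077
```

```bash
python3 -c "
from h import *
plan([.4342,-.1445,.022],-6.9)
"
```

```text
shift(cur) [-1.   0.3 47.3] shift(level axes at target yaw) [-0.7  0.3 47.3] turn [-0.02 -0.25  1.21]
```

Request:
arm_command:
  targets:
    - [-1,0,20,0,-0.2,1.2]
    - [0,0,17,0,0,0]
    - [0,0,7,0,0,0]
    - [0,0,0,0,0,0]

```text
clock: 15.7
position: [0.4359, -0.144, 0.0274]
tool_rot: [-3.141, -0.003, -0.11]
force: [0.7, -0.1, 0.5]
grip_width: 0.0769
```

```bash
python3 -c "
from h import *
plan([.4342,-.1445,.022],-6.9); print(bot.observe()['force'])
"
```

```text
shift(cur) [-1.6  0.6  5.4] shift(level axes at target yaw) [-1.6  0.6  5.4] turn [-0.05 -0.17  0.61]
[ 0.73634778 -0.07231499  0.51046225]
```

Request:
arm_command:
  targets:
    - [-1,0.6,4,0,-0.2,0.6]
    - [0,0,1.5,0,0,0]
    - [0,0,0,0,0,0]

```text
clock: 16.0
position: [0.436, -0.1451, 0.024]
tool_rot: [-3.141, -0.002, -0.12]
force: [-1.1, 0.3, 0.5]
grip_width: 0.0768
```

Request:
arm_command:
  targets:
    - [0,0,0,0,0,0]
    - [0,0,0,0,0,0]
    - [0,0,0,0,0,0]
    - [0,0,0,0,0,0]
    - [0,0,0,0,0,0]
    - [0,0,0,0,0,0]
  grip: 0

```text
clock: 16.6
position: [0.436, -0.1454, 0.0249]
tool_rot: [3.141, -0.003, -0.12]
force: [-0.1, 0.5, -2.7]
grip_width: 0.0433
```

```bash
python3 -c "
from h import *
s=bot.observe(); print(s['position'],np.degrees(s['tool_rot']),s['force'],s['grip_width'])
"
```

```text
[ 0.43604506 -0.14540372  0.02491504] [ 1.79975548e+02 -1.63654719e-01 -6.86620137e+00] [-0.0890136   0.5425286  -2.67993092] 0.04331346591561396
```

Request:
arm_command:
  targets:
    - [0,0,-12,0,0,0]
    - [0,0,-35,0,0,0]
    - [0,0,-45,0,0,0]
    - [0,-20,-42,0,0,0]
    - [-4,-30,-38,0,0,0]
    - [-4,-30,-38,0,0,0]
    - [-4,-25,0,0,0,0]
    - [0,0,0,0,0,0]

```text
clock: 17.4
position: [0.4334, -0.0337, 0.2476]
tool_rot: [-3.139, 0.001, -0.116]
force: [0.3, -1.8, -3.6]
grip_width: 0.043
```

Request:
arm_command:
  targets:
    - [0,0,0,0,0,0]
    - [0,0,0,0,0,0]

```text
clock: 17.6
position: [0.4329, -0.034, 0.2483]
tool_rot: [-3.14, 0.0, -0.115]
force: [-0.1, -0.3, -2.0]
grip_width: 0.0435
```

Run:
```python
from h import *
s=bot.observe(); print(s['position'],np.degrees(s['tool_rot']),s['qpos'],s['force'],s['grip_width'])
f=grab('wrist'); save(f,'w6'); store(f,'w6'); W=cloud(f); z=W[...,2]
near=(np.hypot(W[...,0]-.4425,W[...,1]-.029)<.075)
def rect(m,n):
    m=cv2.morphologyEx((m&near).astype(np.uint8),cv2.MORPH_OPEN,np.ones((3,3)))>0
    r=cv2.minAreaRect((W[m][:,:2]*1000).astype(np.float32)); print(n,m.sum(),np.round(r[0],1),np.round(r[1],1),round(r[2],2))
rect(z>.036,'fences'); rect((z>.018)&(z<.028),'stubs+slopes'); rect((z>.0055)&(z<.06),'all')
# block in hand
T=toolT(); P=(W-T[:3,3])@T[:3,:3]; m=(abs(P[...,0])<.03)&(abs(P[...,1])<.045)&(P[...,2]>-.02)&(P[...,2]<.03)
c=cv2.cvtColor(f['color'],cv2.COLOR_RGB2HSV); m&=(c[...,0]>15)&(c[...,0]<35)&(c[...,1]>90)
q=P[m]*1000; print('in hand',len(q),np.round(np.percentile(q,[1,50,99],axis=0),1)); np.save('q.npy',q)
top=q[q[:,2]<np.percentile(q[:,2],30)+3]; print(np.round(np.percentile(top,[1,50,99],axis=0),1))
```

```text
[ 0.43289348 -0.03398496  0.2482691 ] [-1.79919854e+02  2.65741764e-02 -6.58776691e+00] [ 0.73333672  0.33711316 -0.95948173  2.04047638  0.34240332  0.9314789
 -0.52318989] [-0.14645217 -0.2907641  -1.9503052 ] 0.04347307210035365
fences 64435 [442.1   1.5] [117.9 105.2] 34.53
stubs+slopes 525 [442.   28.7] [61.9 67.9] 34.85
all 7840 [441.9  28.8] [93.8 84.1] 34.68
in hand 13164 [[-22.2 -29.   -2.3]
 [ -1.6  -6.5  -0.7]
 [ 20.7  25.9  16.4]]
[[-22.2 -28.7  -2.3]
 [ -1.6  -4.3  -0.8]
 [ 20.8  26.1   0.9]]
```

View pics/w6.png

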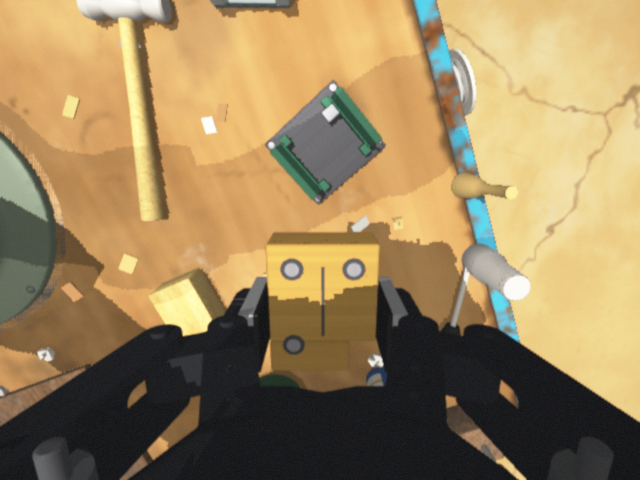

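Fixture at image (325,140), measured at (0.442, 0.0288) with yaw 34.7°. The block hangs level in the jaws. Next I turn +131° at height and look again, so the camera bias cancels.

Request:
arm_command:
  targets:
    - [18,-37,0,0,0,0]
    - [18,-37,0,0,0,0]
    - [18,-37,0,0,0,-4]
    - [0,0,0,0,0,-8.2]
    - [0,0,0,0,0,-8.2]
    - [0,0,0,0,0,-8.2]
    - [0,0,0,0,0,-8.2]
    - [0,0,0,0,0,-8.2]

```text
clock: 18.45
position: [0.501, 0.0673, 0.2429]
tool_rot: [-3.133, 0.008, 0.687]
force: [-0.4, -0.6, -1.9]
grip_width: 0.0432
```

Request:
arm_command:
  targets:
    - [0,0,0,0,0,-8.2]
    - [0,0,0,0,0,-8.2]
    - [0,0,0,0,0,-8.2]
    - [0,0,0,0,0,-8.2]
    - [0,0,0,0,0,-8.2]
    - [0,0,0,0,0,-8.2]
    - [0,0,0,0,0,-8.2]
    - [0,0,0,0,0,-8.2]

```text
clock: 19.25
position: [0.5003, 0.0594, 0.2376]
tool_rot: [-3.12, -0.01, 1.872]
force: [-0.4, 0.2, -2.3]
grip_width: 0.043
```

```bash
python3 -c "
from h import *
s=bot.observe(); print(s['position'],np.degrees(s['tool_rot']),s['qpos'],s['grip_width'])
plan([.50,.069,.24],124.7)"
```

```text
[0.50027549 0.05941287 0.23756272] [-178.77646416   -0.54464165  107.26585326] [ 0.68619562  0.73027705 -1.38171463  1.86726249  0.74821056  1.23784039
  0.93002761] 0.04299815137461159
shift(cur) [ 9.3  2.5 -2.4] shift(level axes at target yaw) [ 8.   5.2 -2.4] turn [ -1.13  -0.73 -17.43]
```

Request:
arm_command:
  targets:
    - [3,1,0,-0.6,-0.4,-8]
    - [3,1,0,-0.6,-0.4,-8]
    - [3,1,0,0,0,-2]
    - [0,0,0,0,0,0]
    - [0,0,0,0,0,0]

```text
clock: 19.75
position: [0.4987, 0.0644, 0.2338]
tool_rot: [-3.138, -0.004, 2.198]
force: [0.2, 0.3, -1.9]
grip_width: 0.0429
```

Run:
```python
from h import *
s=bot.observe(); print(s['position'],np.degrees(s['tool_rot']),s['qpos'],s['force'],s['grip_width'])
f=grab('wrist'); save(f,'w7'); W=cloud(f); z=W[...,2]
near=(np.hypot(W[...,0]-.4425,W[...,1]-.029)<.075)
def rect(m,n):
    m=cv2.morphologyEx((m&near).astype(np.uint8),cv2.MORPH_OPEN,np.ones((3,3)))>0
    r=cv2.minAreaRect((W[m][:,:2]*1000).astype(np.float32)); print(n,m.sum(),np.round(r[0],1),np.round(r[1],1),round(r[2],2))
rect((z>.036)&(z<.06),'fences'); rect((z>.018)&(z<.028),'stubs+slopes'); rect((z>.0055)&(z<.06),'all')
T=toolT(); P=(W-T[:3,3])@T[:3,:3]; m=(abs(P[...,0])<.03)&(abs(P[...,1])<.045)&(P[...,2]>-.02)&(P[...,2]<.03)
c=cv2.cvtColor(f['color'],cv2.COLOR_RGB2HSV); m&=(c[...,0]>15)&(c[...,0]<35)&(c[...,1]>90)
q=P[m]*1000; print('in hand',len(q),np.round(np.percentile(q,[1,50,99],axis=0),1))
plan([.4433+.0009,.0286+.0006,.12],124.7)
```

```text
[0.49872481 0.06443108 0.23380744] [-179.76574139   -0.21643027  125.94324557] [ 0.69352631  0.76066264 -1.42789883  1.88603191  0.79811992  1.24969214
  1.20023302] [ 0.17700991  0.28300937 -1.94196647] 0.04288724683775614
fences 1707 [442.1  29.2] [87.7 60. ] 34.61
stubs+slopes 555 [442.3  29.1] [62.  67.5] 34.61
all 8583 [442.3  29.5] [93.8 84.1] 34.64
in hand 13153 [[-21.  -29.1  -2.2]
 [ -0.5  -6.6  -0.6]
 [ 22.   25.7  16.3]]
shift(cur) [  3.1 -64.4 114.1] shift(level axes at target yaw) [  2.1 -64.9 113.8] turn [-0.24 -0.21  1.24]
```

View pics/w7.png

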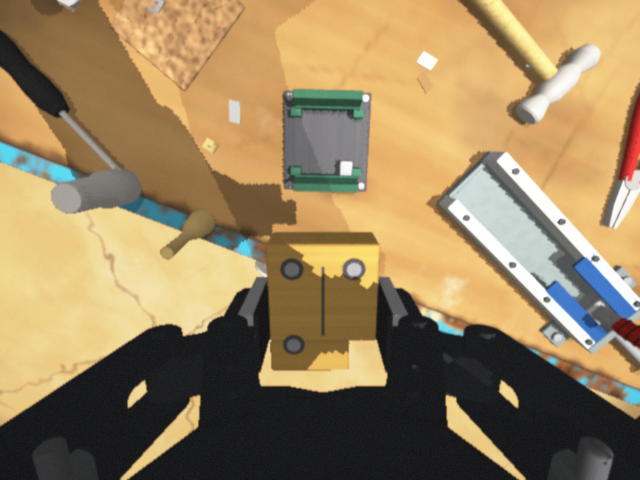

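The cut corner is at tool lower-right, image (360,370), and the key is at (345,168), both on the fixture's (+x,+y) side, so the orientation is right. The two looks average to a centre of about (0.4422, 0.0291).

Request:
arm_command:
  targets:
    - [2,-20,10,-0.2,-0.2,1.2]
    - [0,-30,25,0,0,0]
    - [0,-14,30,0,0,0]
    - [0,0,30,0,0,0]
    - [0,0,0,0,0,0]
    - [0,0,0,0,0,0]

```text
clock: 20.4
position: [0.4438, 0.0269, 0.137]
tool_rot: [-3.141, -0.0, 2.167]
force: [-0.1, -0.6, -1.9]
grip_width: 0.0429
```

Run:
```python
from h import *
plan([.4434,.0298,.072],124.7)
```

```text
shift(cur) [ 2.6  1.3 65. ] shift(level axes at target yaw) [ 2.6  1.4 65. ] turn [-0.02 -0.02 -0.56]
```

Request:
arm_command:
  targets:
    - [2.5,1.5,20,0,0,-0.5]
    - [0,0,20,0,0,0]
    - [0,0,20,0,0,0]
    - [0,0,5,0,0,0]
    - [0,0,0,0,0,0]

```text
clock: 20.9
position: [0.4489, 0.0312, 0.0767]
tool_rot: [3.135, 0.004, 2.171]
force: [0.0, 0.4, -2.0]
grip_width: 0.0432
```

Run:
```python
from h import *
plan([.4434,.0298,.050],124.7)
f=grab('wrist'); save(f,'w8'); W=cloud(f); z=W[...,2]; T=toolT()
P=(W-T[:3,3])@T[:3,:3]*1000
c=cv2.cvtColor(f['color'],cv2.COLOR_RGB2HSV)
q=P[(abs(P[...,0])<30)&(abs(P[...,1])<45)&(P[...,2]>-20)&(P[...,2]<3)&(c[...,0]>15)&(c[...,0]<35)&(c[...,1]>90)]
print('hand',np.round(np.percentile(q,[1,50,99],axis=0),1))
g=P[(c[...,0]>45)&(c[...,0]<95)&(c[...,1]>80)&(z>.036)&(z<.055)&(np.hypot(P[...,0],P[...,1])<90)]
for s in(-1,1):
    h=g[np.sign(g[:,1])==s]; print('fence',s,len(h),np.round(np.percentile(h,[1,50,99],axis=0),1) if len(h) else '')
```

```text
shift(cur) [ 2.  -5.5 26.7] shift(level axes at target yaw) [ 2.  -5.3 26.7] turn [ 0.4   0.21 -0.29]
hand [[-21.  -29.   -1.9]
 [ -0.5  -4.7  -0.4]
 [ 22.   25.7   1.7]]
fence -1 2552 [[-26.9 -51.   30.2]
 [  1.8 -46.9  32.1]
 [ 30.8 -41.4  39. ]]
fence 1 73 [[14.9 32.7 31.7]
 [21.6 33.9 32.8]
 [28.3 35.2 33.9]]
```

View pics/w8.png

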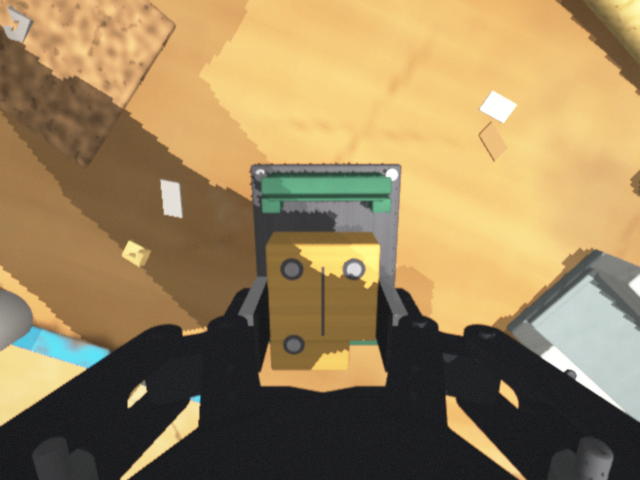

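The close view shows the near fence at (327,190). Relative offsets from it (+1.5, -5.4 mm) agree with the plan.

Request:
arm_command:
  targets:
    - [1.7,-5.4,0,0.4,0.2,-0.3]
    - [0,0,3,0,0,0]
    - [0,0,3,0,0,0]
    - [0,0,0,0,0,0]

```text
clock: 21.35
position: [0.4445, 0.0292, 0.0732]
tool_rot: [3.139, 0.002, 2.176]
force: [-0.5, 0.6, -1.9]
grip_width: 0.043
```

```bash
cat > rel.py <<'E'
from h import *
def rel():
    plan([.4434,.0298,.050],124.7)
    f=grab('wrist'); W=cloud(f); z=W[...,2]; T=toolT()
    P=(W-T[:3,3])@T[:3,:3]*1000
    c=cv2.cvtColor(f['color'],cv2.COLOR_RGB2HSV)
    g=P[(c[...,0]>45)&(c[...,0]<95)&(c[...,1]>80)&(z>.038)&(z<.055)&(np.hypot(P[...,0],P[...,1])<90)&(P[...,1]<0)]
    l=np.percentile(g,[1,99],axis=0); print('rel shift',l[:,0].mean()-.5,l[0,1]+43.9+1.65,'fence',np.round(l,1)[:,:2].tolist())
    h=g[g[:,1]<l[0,1]+7]; k=np.polyfit(h[:,0],h[:,1],1); print('fence skew deg',np.degrees(k[0])); return f
E
python3 -c "
from rel import *
rel()"
```

```text
shift(cur) [ 1.2 -0.6 23.2] shift(level axes at target yaw) [ 1.1 -0.5 23.2] turn [ 0.13  0.14 -0.04]
rel shift 0.6797857877621833 -0.41627498945887575 fence [[-27.7, -46.0], [30.0, -37.0]]
fence skew deg 0.03367063285335372
```

Request:
arm_command:
  targets:
    - [0.8,-0.5,4,0.1,0.1,0]
    - [0,0,5,0,0,0]
    - [0,0,5,0,0,0]
    - [0,0,0,0,0,0]

```text
clock: 21.8
position: [0.4436, 0.0297, 0.058]
tool_rot: [3.141, 0.0, 2.176]
force: [0.5, -0.0, -3.3]
grip_width: 0.0429
```

```bash
python3 -c "
from rel import *
rel(); print(bot.observe()['force'])"
```

```text
shift(cur) [ 0.2 -0.1  8. ] shift(level axes at target yaw) [ 0.2 -0.1  8. ] turn [ 0.03  0.03 -0.03]
rel shift -0.3016755825871673 0.026935567469999366 fence [[-28.6, -45.5], [29.0, -36.1]]
fence skew deg 0.014041372336518202
[-0.4002132   0.5096371  -2.13289426]
```

Request:
arm_command:
  targets:
    - [0,0,4,0,0,0]
    - [0,0,4,0,0,0]
    - [0,0,2,0,0,0]
    - [0,0,0,0,0,0]

```text
clock: 22.25
position: [0.4437, 0.0299, 0.0474]
tool_rot: [3.141, 0.0, 2.176]
force: [0.1, 0.4, -2.6]
grip_width: 0.0432
```

```bash
python3 -c "
from rel import *
rel(); print(bot.observe()['force'])"
```

```text
shift(cur) [ 0.1 -0.3 -2.6] shift(level axes at target yaw) [ 0.1 -0.3 -2.6] turn [ 0.04  0.02 -0.03]
rel shift -0.2013331944407355 -0.2829744271741519 fence [[-28.7, -45.8], [29.3, -37.4]]
fence skew deg 4.893869380566178e-05
[-0.32809663 -0.08978654 -1.22630331]
```

Request:
arm_command:
  targets:
    - [0,-0.2,2,0,0,0]
    - [0,0,2,0,0,0]
    - [0,0,2,0,0,0]
    - [0,0,2,0,0,0]

```text
clock: 22.7
position: [0.4439, 0.0297, 0.0393]
tool_rot: [3.14, 0.001, 2.176]
force: [-1.1, -0.4, -1.9]
grip_width: 0.0433
```

Request:
arm_command:
  targets:
    - [0,0,2,0,0,0]
    - [0,0,2,0,0,0]
    - [0,0,0,0,0,0]

```text
clock: 23.0
position: [0.4438, 0.0297, 0.0347]
tool_rot: [3.141, 0.001, 2.176]
force: [-0.5, 0.1, -2.9]
grip_width: 0.043
```

No resistance below the key's top; the last 7 mm goes down gently.

Request:
arm_command:
  targets:
    - [0,0,1.5,0,0,0]
    - [0,0,1.5,0,0,0]
    - [0,0,1,0,0,0]
    - [0,0,1,0,0,0]
    - [0,0,0,0,0,0]

```text
clock: 23.5
position: [0.4438, 0.0298, 0.0293]
tool_rot: [3.14, 0.001, 2.176]
force: [0.3, -0.2, -2.9]
grip_width: 0.0432
```

Request:
arm_command:
  targets:
    - [0,0,0.7,0,0,0]
    - [0,0,0.7,0,0,0]
    - [0,0,0,0,0,0]

```text
clock: 23.8
position: [0.4439, 0.0298, 0.028]
tool_rot: [3.14, 0.001, 2.176]
force: [-0.7, -0.7, 0.0]
grip_width: 0.0431
```

Contact is at the predicted height. Release and lift straight up.

Request:
arm_command:
  targets:
    - [0,0,0.4,0,0,0]
    - [0,0,0,0,0,0]
    - [0,0,0,0,0,0]
    - [0,0,0,0,0,0]
  grip: 75

```text
clock: 24.2
position: [0.4442, 0.0299, 0.0277]
tool_rot: [3.14, 0.001, 2.176]
force: [-0.6, 0.2, 0.8]
grip_width: 0.0641
```

Request:
arm_command:
  targets:
    - [0,0,-10,0,0,0]
    - [0,0,-20,0,0,0]
    - [0,0,-30,0,0,0]
    - [0,0,-40,0,0,0]
    - [0,20,-45,0,0,0]
    - [0,20,-30,0,0,0]
    - [0,0,0,0,0,0]

```text
clock: 24.9
position: [0.4756, 0.0549, 0.2131]
tool_rot: [3.141, -0.002, 2.18]
force: [-0.3, -0.3, -0.4]
grip_width: 0.064
```

Run:
```python
from h import *
print(bot.observe()['position'])
f=grab('wrist'); W=cloud(f); z=W[...,2]; c=cv2.cvtColor(f['color'],cv2.COLOR_RGB2HSV)
near=np.hypot(W[...,0]-.442,W[...,1]-.029)<.07
m=near&(c[...,0]>15)&(c[...,0]<35)&(c[...,1]>90)&(z>.02)&(z<.04)
m=cv2.morphologyEx(m.astype(np.uint8),cv2.MORPH_OPEN,np.ones((5,5)))>0
p=W[m]; print(m.sum(),cv2.minAreaRect((p[:,:2]*1000).astype(np.float32)),np.percentile(p[:,2],[2,50,98]))
A=np.c_[p[:,:2],np.ones(len(p))]; print('tilt',np.degrees(np.linalg.lstsq(A,p[:,2],rcond=None)[0][:2]))
uv=np.argwhere(near); a,b=uv.min(0),uv.max(0); im=f['color'][a[0]:b[0],a[1]:b[1]]
i1=cv2.resize(im,(400,400),interpolation=cv2.INTER_CUBIC)
t=cv2.resize(grab('top')['color'][150:300,150:500],(700,300)); 
cv2.imwrite('pics/fin.png',np.vstack([np.hstack([i1,np.zeros((400,300,3),np.uint8)]),t])[:600,:,::-1][:,:] if 0 else cv2.resize(np.vstack([np.hstack([i1,np.zeros((400,300,3),np.uint8)]),t]),(560,560))[...,::-1])
```

```text
[0.47562981 0.05490667 0.21307633]
2736 ((443.6546936035156, 30.28205108642578), (56.50581359863281, 43.92389678955078), 34.757633209228516) [0.02692666 0.0286848  0.03015118]
tilt [-0.40966441 -0.00167653]
```

View pics/fin.png

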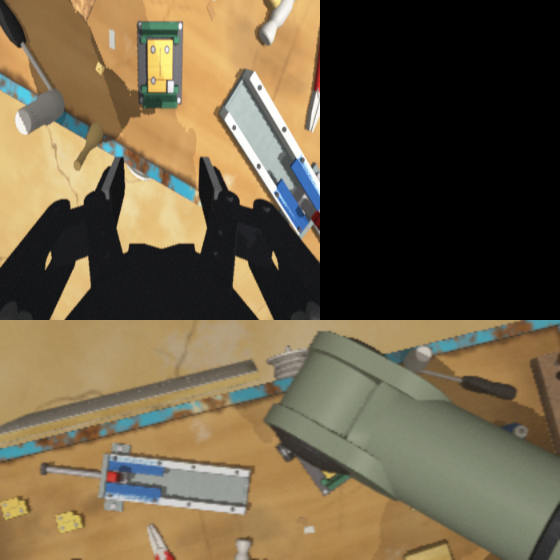

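The block is in the pocket at (160,65), with the key filling its cut corner at (170,88). Its top is at 28.7 mm against 28 expected, and it lies level.

```bash
python3 -c "
from h import *
print(bot.job_done())"
```

```text
the job is handed in; nothing more can be done
None
```

The job is done and handed in at about 25 s, against the 69 s limit. I pushed the handle to its stop and let go, and the slide returned home. The block went onto the cork pad and was released. I then took it across its 44 mm sides, turned it 132° and lowered it into the fixture.

Last checks:
- **Block:** its top is 28.7 mm above the bench, where 28 mm means seated. Yaw is 34.8° against the fixture's 34.7°. It reads level within about 0.4°, and the steel key sits in the cut corner.
- **Lowering:** no resistance showed until contact, which came at the expected height. I released with almost no force on the block.
- **Slide:** the handle measured at its home position after release.
- **Bystanders:** the arm stayed clear of them throughout. The mandrel and mouthpiece look in place in the last pictures, but the tin and bottle were not measured again at the end.

**Disagreement:** camera and arm positions differed by up to about 1.8 mm. I averaged two opposed views and aligned by relative measurement for the fit.

**High force:** while gripping and pushing the handle, the wrist force rose to about 48 N, below the 120 N limit.

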